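Sort the sample tubes and reagent bottle into their trays

ROBOT

A 6-joint arm with a two-finger parallel gripper is mounted at the origin on a cart in front of the work surface, level with it; the furniture and walls round the work are solid. World frame = base frame: x ahead of the robot, y to its left, z up, the work surface at z = 0. Lengths are in m, angles in rad, forces in N, time in s.
With the tool pointing down it reaches from about 0.35 to 0.775 m from the base axis. Payload 5.5 kg.
Tool frame: the origin (TCP) lies at the very end of the fingers, on their centre line; the grasp point (between the pads) lies 19 mm behind it; z points along the fingers, y is the line along which they close (so a half turn about z gives the same grasp; the last joint's range is limited). The gripper opens to 85 mm and grips with 20 to 120 N. Pads are 22 mm wide; open, the fingers measure 114 mm over their backs; the gripper's body (76 mm by 85 mm) begins 54 mm behind the grasp point. The pads swing forward as they close: fully open they stand 13 mm farther back than shut.
Start: joints at [1.183, 0.313, 0.046, 1.304, 0, 1.431], TCP at [0.141, 0.557, 0.231] pointing down, gripper open.
Joint ranges: [-2.76, 2.76], [-0.86, 1.69], [-1.03, 1.26], [-2.2, 2.34], [-1.47, 1.5], [-3.14, 3.14]. Speed limits (rad/s): [2.57, 2.57, 3.14, 3.14, 3.14, 3.14].

INTERFACE

Orientations are given as a unit quaternion [w, x, y, z].
In Python, from cell import ctrl gives the robot as it stands.
- The arm moves only by the shell command python3 -m inch 'ROWS'. ROWS is JSON, a list of rows, each a list of 7 numbers: the turn, a rotation vector about the tool's x, y, z normalised to -1 to 1, where 1 is pi/2 rad, then the shift along the tool's x, y, z normalised to -1 to 1, where 1 is 50 cm, then the closure, from 0 (fully open) to 1 (shut). A call has exactly 10 rows; each row is the pose to reach, as a shift and turn from the pose commanded when the call began, along the tool's axes at that moment; what a row does not reach only later rows make up. A row lasts 1/8 s, in which the tool goes at most 62.5 mm and 10.7 degrees, less where a joint would pass 70% of its speed; a pose out of reach is approached as far as the arm can. A call with a number of a shift or a turn outside -1 to 1 is refused whole. A call with a gripper value outside its range is refused whole. The fingers move at their own pace and stop on an object; the grip force is fixed at half the most. Time passes only in rows, so rows that repeat a pose let the fingers close, or fill a call up. It gives the time, the measured TCP pose, the force, the opening and the grip force at its end, in the units of the state.
- ctrl.get_obs(): the state, without advancing time (a new reading comes with each control period).
- ctrl.get_image(name): name is "scene" or "top" or "wrist"; returns (picture, depth): 480x640x3 uint8, red, green, blue; 480x640 float32, m along the optical axis (not along the pixel's ray), 0 where there is no reading.
- ctrl.camera_info(name): a dict with "intrinsics" (3x3 intrinsics, pixels), "distortion" ([k1, k2, p1, p2, k3] as OpenCV has them; the pictures are not rectified), "R" (3x3) and "t" (3): a world point X has camera coordinates R X + t. Camera axes: x right, y down, z forward; pixel columns grow to the right and rows downward; lengths in m; the calibration is good to about 2 mm. A picture is of the moment at which its call begins: read the wrist's pose just before it. camera_info takes no time and is no camera call; for the wrist camera it gives the pose at the moment of the call.
- ctrl.sign_off(): hands the job in; it is judged then, once.
The state is a dict: "clock": time; "joint_pos": joint angles; "qvel": joint speeds; "effort": joint torques, N m; "ee_pos": TCP position; "tcp_rot": TCP orientation; "force": force on the tool from outside, world axes, zero at the start; "ft_torque": the same for the moment, N m; "width": opening from 0.0 (shut) to 1.0 (fully open); "grasp_force": force on a finger pad.
Only numpy, scipy, OpenCV 4.12 (cv2) and the standard library are available. Lean on these libraries where they do the work, as an engineer would, in place of code of your own. Each camera call takes 0.05 s, during which the arm holds its last target. There are 200 camera calls.

TASK

Clear the worktop between the three trays by sorting what lies there: lay both purple-capped sample tubes flat in the purple tray and both red-capped tubes flat in the red tray, side by side and not on top of one another or on the rim, and stand the small brown bottle upright in the white tray. Set each one down gently without dropping it, let go, and leave the roll of tape and the pipette tip box where they are.

Things in the scene. Friction and masses are not known exactly. Their poses are not given: they have to be found in the camera images.
- tube_p1_mid (a point): one of two purple-capped blood sample tubes, lying on the worktop: white barrel 12.5 mm thick, dark red round bottom, purple stopper 15 mm thick, 17 mm long; 89 mm long overall, 14 g, does not roll. Point: middle of the tube, 7 mm above what it lies on; x axis along the tube towards the cap, z up at the start. Free for 40 mm to either side. Belongs in the purple tray.
- tube_p2_mid (a point): one of two purple-capped blood sample tubes, lying on the worktop: white barrel 12.5 mm thick, dark red round bottom, purple stopper 15 mm thick, 17 mm long; 89 mm long overall, 14 g, does not roll. Point: middle of the tube, 7 mm above what it lies on; x axis along the tube towards the cap, z up at the start. Free for 40 mm to either side. Belongs in the purple tray.
- tube_r1_mid (a point): one of two red-capped blood sample tubes, lying on the worktop: white barrel 12.5 mm thick, dark red round bottom, red stopper 15 mm thick, 17 mm long; 89 mm long overall, 14 g, does not roll. Point: middle of the tube, 7 mm above what it lies on; x axis along the tube towards the cap, z up at the start. Free for 40 mm to either side. Belongs in the red tray.
- tube_r2_mid (a point): one of two red-capped blood sample tubes, lying on the worktop: white barrel 12.5 mm thick, dark red round bottom, red stopper 15 mm thick, 17 mm long; 89 mm long overall, 14 g, does not roll. Point: middle of the tube, 7 mm above what it lies on; x axis along the tube towards the cap, z up at the start. Free for 40 mm to either side. Belongs in the red tray.
- oil_bottle_mid (a point): small brown dropper-type reagent bottle with black cap, standing upright: body 34 mm in diameter and 66 mm high, cap 18 mm in diameter, 78 mm high overall, about 35 g. This point is its centre, 39 mm above its underside; z up. Belongs upright in the white tray.
- tray_purple: purple (lilac) open tray, rectangular, 164 mm (own x) by 124 mm (own y), 25 mm high, walls 4 mm, flat floor 4 mm thick, so 156 by 116 mm clear inside; fixed to the worktop. Origin: centre of its underside, on the worktop; z up; it may be turned a little about z. Empty at the start. The place for both purple-capped tubes.
- tray_red: bright red open tray, rectangular, 164 mm (own x) by 124 mm (own y), 25 mm high, walls 4 mm, flat floor 4 mm thick, so 156 by 116 mm clear inside; fixed to the worktop. Origin: centre of its underside, on the worktop; z up; it may be turned a little about z. Empty at the start. The place for both red-capped tubes.
- tray_white: white open tray, rectangular, 164 mm (own x) by 124 mm (own y), 25 mm high, walls 4 mm, flat floor 4 mm thick, so 156 by 116 mm clear inside; fixed to the worktop. Origin: centre of its underside, on the worktop; z up; it may be turned a little about z. Empty at the start. The place for the small brown bottle.
- tape_roll: bystander: roll of brown packing tape lying flat, 94 mm across, 48 mm high, loose. Origin: centre of its underside. Leave it alone.
- tip_box: bystander: closed pipette tip box, blue with pale lid, 80 x 118 x 86 mm high, loose. Origin: centre of its underside. Leave it alone.

How it is judged:
At the end, for the whole second after the job is handed in: Tubes lie flat (within 10 deg) on the floor of the tray of their cap's colour, middles under 18 mm up; the brown bottle stands (within 0.1 rad) in the white tray, within 65/45 mm of its centre in tray x/y; all released, at rest; tape roll and tip box within 20 mm of where they stood (y of tube_p1_mid in the frame of tray_purple between -0.055 and 0.055 m and x of tube_p1_mid in the frame of tray_purple between -0.075 and 0.075 m and z of each of tube_p1_mid, tube_p2_mid in the frame of tray_purple below 0.018 m and angle between tube_p1_mid's own x axis and vertical between 1.4 and 1.74 rad and linear speed of each of tube_p1, tube_p2, tube_r1, tube_r2, oil_bottle below 0.02 m/s and contact force between each of tube_p1, tube_p2, tube_r1, tube_r2, oil_bottle and the fingers below 0.05 N and y of tube_p2_mid in the frame of tray_purple between -0.055 and 0.055 m and x of tube_p2_mid in the frame of tray_purple between -0.075 and 0.075 m and angle between tube_p2_mid's own x axis and vertical between 1.4 and 1.74 rad and y of tube_r1_mid in the frame of tray_red between -0.055 and 0.055 m and x of tube_r1_mid in the frame of tray_red between -0.075 and 0.075 m and z of each of tube_r1_mid, tube_r2_mid in the frame of tray_red below 0.018 m and angle between tube_r1_mid's own x axis and vertical between 1.4 and 1.74 rad and y of tube_r2_mid in the frame of tray_red between -0.055 and 0.055 m and x of tube_r2_mid in the frame of tray_red between -0.075 and 0.075 m and angle between tube_r2_mid's own x axis and vertical between 1.4 and 1.74 rad and y of oil_bottle_mid in the frame of tray_white between -0.045 and 0.045 m and x of oil_bottle_mid in the frame of tray_white between -0.065 and 0.065 m and z of oil_bottle_mid in the frame of tray_white below 0.05 m and angle between oil_bottle_mid's own z axis and vertical below 0.1 rad and distance of each of tape_roll, tip_box from where it was at the start of the episode below 0.02 m); the robot touches nothing.
It fails at once if a tube or the brown bottle is dropped (falls free by more than about 3 cm) ((linear speed of tube_p1 above 0.8 m/s and contact force between tube_p1 and the fingers below 0.02 N) or (linear speed of tube_p2 above 0.8 m/s and contact force between tube_p2 and the fingers below 0.02 N) or (linear speed of tube_r1 above 0.8 m/s and contact force between tube_r1 and the fingers below 0.02 N) or (linear speed of tube_r2 above 0.8 m/s and contact force between tube_r2 and the fingers below 0.02 N) or (linear speed of oil_bottle above 0.8 m/s and contact force between oil_bottle and the fingers below 0.02 N)).
It fails at once if the tape roll is pushed more than 20 mm or tipped (distance of tape_roll from where it was at the start of the episode above 0.02 m or angle between tape_roll's own z axis and vertical above 0.2 rad).
It fails at once if the pipette tip box is pushed more than 20 mm or tipped (distance of tip_box from where it was at the start of the episode above 0.02 m or angle between tip_box's own z axis and vertical above 0.2 rad).
It also fails if it takes over 136 s, if anything falls off the work surface, if the arm or the gripper's body presses on something with over 40 N, if the wrist force passes 120 N, or if a joint passes its speed limit or range.

## Working session

There is one attempt and no reset: what is moved stays moved. The work goes in short steps, Python scripts to look and compute and a shell command to move; the robot and the scene stay as the last step left them, time stands still between calls to the robot, and variables do not carry over. Pictures are saved under pics/ and viewed, at most 14 in all, crops included, and the job is handed in when it is done.

```bash
ls; mkdir -p pics; python3 - <<'E'
from cell import ctrl
import cv2
o=ctrl.get_obs(); print({k:o[k] for k in('clock','ee_pos','tcp_rot','width')})
for n in('top','scene'):
    im,d=ctrl.get_image(n); cv2.imwrite(f'pics/{n}0.png',im[:,:,::-1]); i=ctrl.camera_info(n); print(n,i)
E
```

```text
pics
{'clock': 0.0, 'ee_pos': array([0.1408534 , 0.55694368, 0.23040445]), 'tcp_rot': array([-2.40116499e-04,  1.23606087e-01,  9.92330938e-01, -8.87011791e-04]), 'width': 1.0016369652832593}
top {'intrinsics': array([[455.74620686,   0.        , 323.88508183],
       [  0.        , 455.74620686, 244.96521814],
       [  0.        ,   0.        ,   1.        ]]), 'distortion': array([-0.05992574,  0.        ,  0.        ,  0.        ,  0.        ]), 'R': array([[-0.02304444, -0.99967348, -0.01104035],
       [-0.99664559,  0.02383926, -0.07828958],
       [ 0.07852721,  0.00919917, -0.99686953]]), 't': array([0.15068311, 0.53476106, 1.15299306])}
scene {'intrinsics': array([[596.32370147,   0.        , 317.80168955],
       [  0.        , 596.32370147, 239.93529211],
       [  0.        ,   0.        ,   1.        ]]), 'distortion': array([-0.01970307,  0.        ,  0.        ,  0.        ,  0.        ]), 'R': array([[-0.87547436, -0.4829579 ,  0.01721372],
       [-0.31006809,  0.53403659, -0.78655114],
       [ 0.37067834, -0.69394278, -0.61728517]]), 't': array([0.51587775, 0.14120138, 1.62489086])}
```

View pics/top0.png

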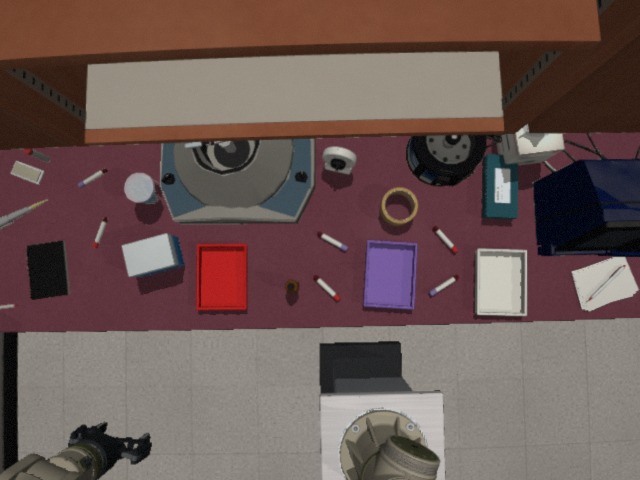

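View pics/scene0.png

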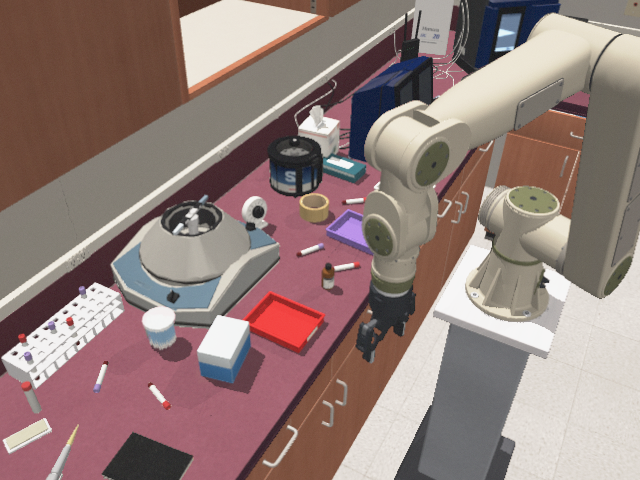

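The top view shows the red tray at (222,277), purple at (390,276) and white at (501,282). Purple-capped tubes lie at (332,241) and (444,286), red-capped ones at (327,288) and (444,240). The bottle is at (291,287), the tape at (399,207) and the tip box at (152,255). The tubes left of the tip box aren't between the trays.

```bash
cat > h.py <<'E'
from cell import ctrl
import cv2, numpy as np
from scipy.spatial.transform import Rotation as Ro
def ray(info,uv,z):
    p=cv2.undistortPoints(np.float32(uv).reshape(-1,1,2),info['intrinsics'],info['distortion']).reshape(-1,2)
    d=np.c_[p,np.ones(len(p))]@info['R']; c=-info['R'].T@info['t']
    return c+d*((z-c[2])/d[:,2])[:,None]
def masks(im):
    h=cv2.cvtColor(im,cv2.COLOR_RGB2HSV).astype(int); H,S,V=h[...,0],h[...,1],h[...,2]
    return {'white':(S<60)&(V>140),'red':((H<6)|(H>174))&(S>190)&(V>130),'purple':(H>120)&(H<150)&(S>70)&(V>70)}
def blobs(m,amin,amax):
    n,l,s,c=cv2.connectedComponentsWithStats(m.astype(np.uint8))
    return [(l==i,c[i],s[i,4]) for i in range(1,n) if amin<=s[i,4]<=amax]
def rect(info,b,z):
    ys,xs=np.nonzero(b); X=ray(info,np.c_[xs,ys],z)[:,:2]
    (c,wh,a)=cv2.minAreaRect((X*1000).astype(np.float32)); return np.array(c)/1000,wh,a
E
python3 - <<'E'
from h import *
im,d=ctrl.get_image('top'); I=ctrl.camera_info('top'); M=masks(im)
for k in('red','purple','white'):
    for b,c,a in blobs(M[k],600,6000):
        if c[1]>230 and c[1]<320: print('tray',k,c.round(),a,rect(I,b,.025))
# tubes by white barrel
for b,c,a in blobs(M['white'],15,200):
    if 225<c[1]<310 and 250<c[0]<475: print('barrel',c.round(1),a,ray(I,[c],.007)[0].round(3),rect(I,b,.007))
for k in('red','purple'):
    for b,c,a in blobs(M[k],6,200):
        if 225<c[1]<310 and 250<c[0]<475: print(k,c.round(1),a,ray(I,[c],.007)[0].round(3))
for n,uv,z in(('bottle',(291.5,285),.078),('tape',(399,206),.048),('tip',(149,250),.086)): print(n,ray(I,[uv],z)[0].round(3))
E
```

```text
tray red [222. 279.] 2894 (array([0.46343661, 0.40416058]), (129.69540405273438, 167.292236328125), 88.9387435913086)
tray purple [390. 275.] 3409 (array([ 0.45878772, -0.02987408]), (130.7064208984375, 171.23858642578125), 85.02172088623047)
tray white [148. 254.] 1502 (array([0.52424146, 0.59734149]), (84.2071533203125, 124.41971588134766), 13.667163848876953)
tray white [500. 284.] 2843 (array([ 0.4324892 , -0.31588678]), (128.29176330566406, 169.36026000976562), 86.93801879882812)
tray white [604. 283.] 2352 (array([ 0.42288565, -0.5889978 ]), (110.56348419189453, 163.03915405273438), 15.973210334777832)
barrel [444.9 238.1] 83 [ 0.55  -0.179  0.007] (array([ 0.54971014, -0.17882718]), (55.52766799926758, 9.87675666809082), 39.99856185913086)
barrel [331.6 240. ] 86 [0.552 0.118 0.007] (array([0.55165143, 0.1174491 ]), (57.37825012207031, 10.181032180786133), 59.47697067260742)
barrel [326.2 286.9] 92 [0.43  0.135 0.007] (array([0.43094562, 0.13539717]), (56.936885833740234, 10.68989372253418), 46.065582275390625)
barrel [444.8 284.2] 86 [ 0.43  -0.173  0.007] (array([ 0.42918866, -0.17243964]), (10.022418975830078, 57.4920654296875), 31.704200744628906)
purple [344.3 247.5] 22 [0.531 0.085 0.007]
purple [432.6 292.4] 27 [ 0.409 -0.141  0.007]
bottle [0.438 0.219 0.078]
tape [ 0.631 -0.055  0.048]
tip [0.531 0.569 0.086]
```

```bash
cat > go.py <<'E'
# usage: go.py x y z psi_deg ...  -> rows (turn z, shift x y z) from the present pose; psi = heading of the tool y axis (mod 180)
import sys; from h import *
def main(a):
    o=ctrl.get_obs(); q=o['tcp_rot']; R=Ro.from_quat(np.r_[q[1:],q[0]]).as_matrix(); p=o['ee_pos']
    psi=np.degrees(np.arctan2(R[1,1],R[0,1]))
    print('t',round(o['clock'],2),'p',p.round(4),'psi',psi.round(1),'q6',o['joint_pos'][5].round(2),'w',round(o['width'],3),'tilt',np.degrees(np.arccos(-R[2,2])).round(2))
    for i in range(0,len(a),4):
        X=np.array(a[i:i+3]); s=R.T@(X-p)/.5
        nom=np.degrees(np.arctan2(X[1],X[0]))+89.8
        d=(a[i+3]-nom+90)%180-90+nom     # heading with least |q6|
        t=-((d-psi+180)%360-180)/90      # tool z points down
        print('row turn',round(t,3),'shift',s.round(3),'q6->',round(np.radians(nom-d),2))
if __name__=='__main__': main([float(v) for v in sys.argv[1:]])
E
python3 go.py .438 .219 .15 150 .438 .219 .031 150
```

```text
t 0.15 p [0.1409 0.5571 0.2306] psi 75.8 q6 1.43 w 0.999 tilt 0.08
row turn -0.824 shift [-0.742 -0.51   0.162] q6-> -0.59
row turn -0.824 shift [-0.742 -0.509  0.4  ] q6-> -0.59
```

```bash
python3 -m inch '[[0,0,-0.82,-0.74,-0.51,0.16,0.25],[0,0,-0.82,-0.74,-0.51,0.16,0.25],[0,0,-0.82,-0.74,-0.51,0.16,0.25],[0,0,-0.82,-0.74,-0.51,0.16,0.25],[0,0,-0.82,-0.74,-0.51,0.16,0.25],[0,0,-0.82,-0.74,-0.51,0.16,0.25],[0,0,-0.82,-0.74,-0.51,0.16,0.25],[0,0,-0.82,-0.74,-0.51,0.16,0.25],[0,0,-0.82,-0.74,-0.51,0.16,0.25],[0,0,-0.82,-0.74,-0.51,0.16,0.25]]'
python3 go.py .438 .219 .031 150
python3 - <<'E'
from h import *
im,d=ctrl.get_image('wrist'); cv2.imwrite('pics/w1.png',im[:,:,::-1])
E
```

```text
clock: 1.4
ee_pos: [0.4369, 0.2192, 0.151]
tcp_rot: [-0.001, -0.496, 0.868, 0.0]
force: [-0.4, -0.1, 0.3]
width: 0.752
grasp_force: 0.0
t 1.4 p [0.4369 0.2192 0.151 ] psi 149.5 q6 -0.74 w 0.752 tilt 0.07
row turn -0.006 shift [-0.001 -0.002  0.24 ] q6-> -0.59
```

View pics/w1.png

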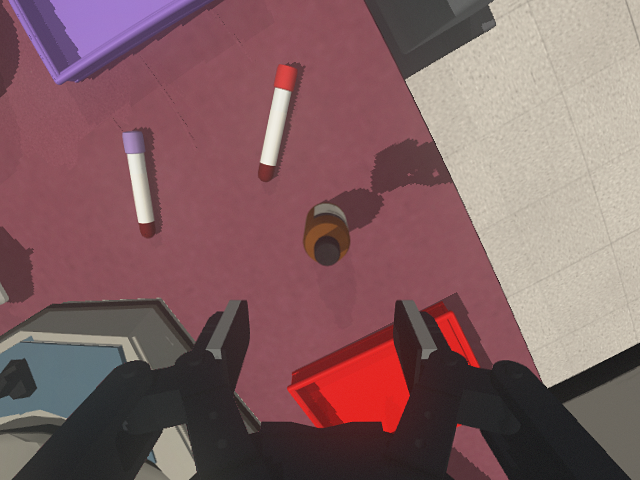

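The wrist view shows the bottle's cap top at (327,251), with the purple-capped tube at (139,183) and the red-capped one at (276,122). I'll measure all three from this view.

```bash
python3 - <<'E'
from h import *
im,d=ctrl.get_image('wrist'); I=ctrl.camera_info('wrist')
h=cv2.cvtColor(im,cv2.COLOR_RGB2HSV)
print('cap',ray(I,[(327,250)],.078).round(4), 'depth',d[250,327], 'body px', ray(I,[(327,212)],.0).round(3))
for n,(a,b) in {'p1':((133,131),(149,237)),'r1':((288,65),(264,180))}.items():
    A,B=ray(I,[a,b],.007)[:,:2]; v=A-B; print(n,((A+B)/2).round(4),np.linalg.norm(v).round(4),np.degrees(np.arctan2(v[1],v[0])).round(1))
for b,c,a in blobs(masks(im)['white'],800,4000):
    if c[1]<300: print(c.round(),a,rect(I,b,.007))
X=(I['R']@np.array([.438,.219,.078])+I['t']);print('cam z of cap',X[2])
E
```

```text
cap [[0.4318 0.2205 0.078 ]] depth 0.23120253 body px [[0.428 0.217 0.   ]]
p1 [0.5481 0.1192] 0.0881 -120.3
r1 [0.427  0.1355] 0.0881 -134.5
[274. 125.] 1233 (array([0.42895682, 0.13611815]), (57.894493103027344, 12.33727741241455), 45.418968200683594)
[139. 187.] 1045 (array([0.55043982, 0.11892731]), (57.637935638427734, 13.065276145935059), 60.01369857788086)
cam z of cap 0.2306676234686736
```

```bash
python3 go.py .432 .2205 .031 150 .432 .2205 .13 150
```

```text
t 1.5 p [0.4364 0.2203 0.1514] psi 149.6 q6 -0.74 w 0.748 tilt 0.03
row turn -0.004 shift [0.004 0.008 0.241] q6-> -0.58
row turn -0.004 shift [0.004 0.008 0.043] q6-> -0.58
```

```bash
python3 -m inch '[[0,0,0,0.004,0.008,0.08,0.25],[0,0,0,0.004,0.008,0.16,0.25],[0,0,0,0.004,0.008,0.22,0.25],[0,0,0,0.004,0.008,0.24,0.25],[0,0,0,0.004,0.008,0.24,0.25],[0,0,0,0.004,0.008,0.24,0.8],[0,0,0,0.004,0.008,0.24,0.8],[0,0,0,0.004,0.008,0.24,0.8],[0,0,0,0.004,0.008,0.24,0.8],[0,0,0,0.004,0.008,0.24,0.8]]'
python3 go.py .432 .2205 .15 150 .432 -.316 .15 60 .432 -.316 .0365 60
```

```text
clock: 2.75
ee_pos: [0.4339, 0.2204, 0.0328]
tcp_rot: [0.001, -0.497, 0.868, 0.0]
force: [-1.3, 0.5, 6.3]
width: 0.386
grasp_force: 59.2
t 2.75 p [0.4339 0.2204 0.0328] psi 149.6 q6 -0.74 w 0.386 tilt 0.17
row turn -0.004 shift [ 0.001  0.003 -0.234] q6-> -0.58
row turn 0.996 shift [ 0.927 -0.54  -0.236] q6-> -0.11
row turn 0.996 shift [ 0.927 -0.54  -0.009] q6-> -0.11
```

```bash
python3 -m inch '[[0,0,0,0,0,-0.1,0.8],[0,0,0,0,0,-0.2,0.8],[0,0,0.5,0.927,-0.54,-0.236,0.8],[0,0,0.5,0.927,-0.54,-0.236,0.8],[0,0,0.5,0.927,-0.54,-0.236,0.8],[0,0,0.5,0.927,-0.54,-0.236,0.8],[0,0,0.5,0.927,-0.54,-0.236,0.8],[0,0,0.5,0.927,-0.54,-0.236,0.8],[0,0,0.5,0.927,-0.54,-0.236,0.8],[0,0,0.5,0.927,-0.54,-0.236,0.8]]'
python3 - <<'E'
from h import *
im,d=ctrl.get_image('wrist'); cv2.imwrite('pics/w2.png',im[:,:,::-1])
E
python3 go.py .432 -.316 .08 105  .432 -.316 .038 105
```

```text
clock: 4.0
ee_pos: [0.431, -0.2823, 0.1489]
tcp_rot: [0.001, -0.127, 0.992, -0.0]
force: [1.1, -0.3, 0.2]
width: 0.381
grasp_force: 59.5
t 4.05 p [ 0.432  -0.2906  0.1492] psi 104.3 q6 -0.99 w 0.383 tilt 0.5
row turn -0.008 shift [ 0.013 -0.048  0.139] q6-> -0.9
row turn -0.008 shift [ 0.013 -0.047  0.223] q6-> -0.9
```

View pics/w2.png

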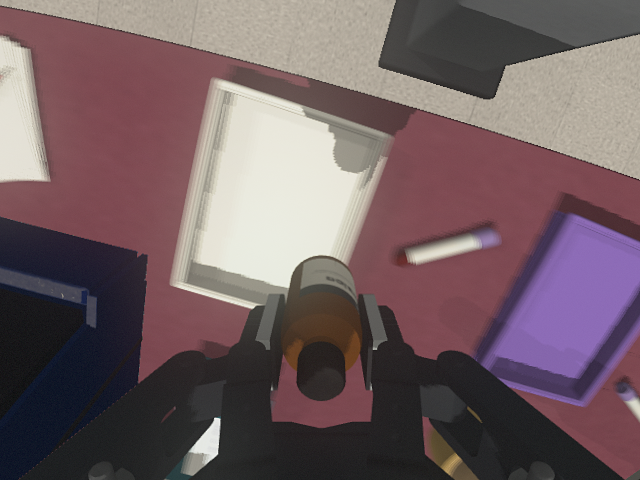

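The picture was taken mid-motion. The bottle is held upright at (322,330), and the white tray spans roughly (172,80)–(393,310). I'll check the tray position against this view once the arm settles.

```bash
python3 - <<'E'
from h import *
for i in range(4): im,d=ctrl.get_image('wrist')
I=ctrl.camera_info('wrist')
for b,c,a in blobs(masks(im)['white'],15000,90000): print(c.round(),a,rect(I,b,.025))
E
python3 go.py .432 -.316 .08 105  .432 -.316 .038 105
```

```text
[399.  66.] 37524 (array([ 0.27928546, -0.29354013]), (94.99561309814453, 492.7831726074219), 0.16825424134731293)
[276. 193.] 28245 (array([ 0.42993439, -0.31529907]), (129.239013671875, 168.8131561279297), 86.9770278930664)
t 4.25 p [ 0.4307 -0.2797  0.148 ] psi 104.5 q6 -0.99 w 0.382 tilt 0.06
row turn -0.005 shift [ 0.016 -0.071  0.136] q6-> -0.9
row turn -0.005 shift [ 0.016 -0.071  0.22 ] q6-> -0.9
```

```bash
python3 -m inch '[[0,0,0,0.016,-0.071,0.04,0.8],[0,0,0,0.016,-0.071,0.1,0.8],[0,0,0,0.016,-0.071,0.17,0.8],[0,0,0,0.016,-0.071,0.2,0.8],[0,0,0,0.016,-0.071,0.212,0.8],[0,0,0,0.016,-0.071,0.22,0.8],[0,0,0,0.016,-0.071,0.22,0.8],[0,0,0,0.016,-0.071,0.22,0.8],[0,0,0,0.016,-0.071,0.22,0.8],[0,0,0,0.016,-0.071,0.22,0.8]]'
python3 go.py .432 -.316 .0365 105
```

```text
clock: 5.5
ee_pos: [0.4325, -0.3164, 0.0383]
tcp_rot: [0.0, -0.127, 0.992, -0.0]
force: [0.3, -0.5, -0.6]
width: 0.384
grasp_force: 59.7
t 5.5 p [ 0.4325 -0.3164  0.0383] psi 104.6 q6 -1.04 w 0.384 tilt 0.02
row turn -0.005 shift [0.001 0.001 0.004] q6-> -0.9
```

```bash
python3 -m inch '[[0,0,0,0,0,0.003,0.8],[0,0,0,0,0,0.003,0.8],[0,0,0,0,0,0.003,0.35],[0,0,0,0,0,0.003,0.35],[0,0,0,0,0,0.003,0.35],[0,0,0,0,0,-0.03,0.35],[0,0,0,0,0,-0.1,0.35],[0,0,0,0,0,-0.2,0.35],[0,0,0,0,0,-0.2,0.35],[0,0,0,0,0,-0.2,0.35]]'
python3 - <<'E'
from h import *
im,d=ctrl.get_image('wrist'); cv2.imwrite('pics/w3.png',im[:,:,::-1]); I=ctrl.camera_info('wrist')
for b,c,a in blobs(masks(im)['white'],300,6000):
    X,wh,an=rect(I,b,.007)
    if -.3<X[1]<-.05: print(c.round(),a,X.round(4),wh,an)
E
python3 go.py .432 -.17 .12 30
```

```text
clock: 6.75
ee_pos: [0.4324, -0.3162, 0.1378]
tcp_rot: [0.0, -0.127, 0.992, 0.0]
force: [0.2, 0.6, 1.0]
width: 0.647
grasp_force: 0.0
[490. 263.] 890 [ 0.4261 -0.1701] (12.414467811584473, 59.60590362548828) 30.01737403869629
t 6.8 p [ 0.4319 -0.3157  0.1371] psi 104.6 q6 -1.04 w 0.649 tilt 0.09
row turn 0.829 shift [-0.074  0.282  0.035] q6-> 0.67
```

View pics/w3.png

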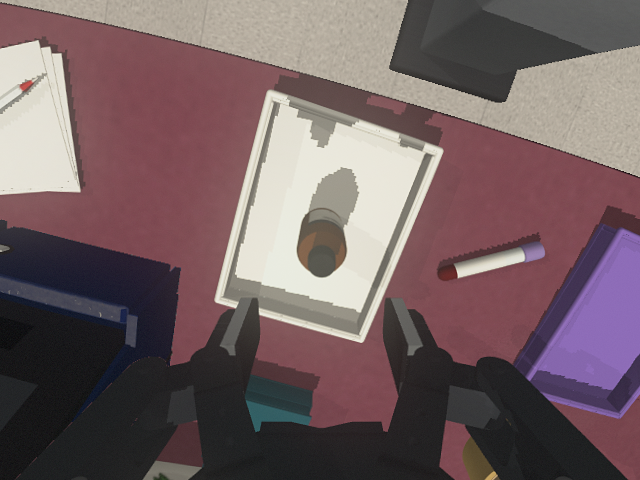

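The bottle stands in the middle of the white tray, around (322,245). The purple-capped tube lies at (490,262).

```bash
python3 -m inch '[[0,0,0.83,-0.074,0.285,0.03,0.45],[0,0,0.83,-0.074,0.285,0.03,0.45],[0,0,0.83,-0.074,0.285,0.03,0.45],[0,0,0.83,-0.074,0.285,0.03,0.45],[0,0,0.83,-0.074,0.285,0.1,0.45],[0,0,0.83,-0.074,0.285,0.13,0.45],[0,0,0.83,-0.074,0.285,0.15,0.45],[0,0,0.83,-0.074,0.285,0.15,0.45],[0,0,0.83,-0.074,0.285,0.15,0.45],[0,0,0.83,-0.074,0.285,0.15,0.45]]'
python3 go.py .426 -.1695 .002 30
```

```text
clock: 8.05
ee_pos: [0.4325, -0.1692, 0.0633]
tcp_rot: [0.0, 0.5, 0.866, 0.0]
force: [0.9, -0.4, 0.8]
width: 0.552
grasp_force: 0.0
t 8.05 p [ 0.4325 -0.1692  0.0633] psi 30.0 q6 0.5 w 0.552 tilt 0.03
row turn -0.0 shift [ 0.006 -0.012  0.123] q6-> 0.67
```

```bash
python3 -m inch '[[0,0,0,0.006,-0.012,0.06,0.45],[0,0,0,0.006,-0.012,0.1,0.45],[0,0,0,0.006,-0.012,0.12,0.45],[0,0,0,0.006,-0.012,0.12,0.45],[0,0,0,0.006,-0.012,0.12,1],[0,0,0,0.006,-0.012,0.12,1],[0,0,0,0.006,-0.012,0.12,1],[0,0,0,0.006,-0.012,0.12,1],[0,0,0,0.006,-0.012,0.12,1],[0,0,0,0.006,-0.012,0.12,1]]'
python3 go.py .426 -.1695 .06 30 .457 -.052 .09 85
```

```text
clock: 9.3
ee_pos: [0.4263, -0.1698, 0.0039]
tcp_rot: [0.001, 0.501, 0.866, 0.0]
force: [-1.5, 0.9, 6.1]
width: 0.123
grasp_force: 59.7
t 9.3 p [ 0.4263 -0.1698  0.0039] psi 29.9 q6 0.49 w 0.123 tilt 0.1
row turn -0.001 shift [ 0.001 -0.    -0.112] q6-> 0.67
row turn -0.612 shift [ 0.173  0.171 -0.172] q6-> -0.03
```

```bash
python3 -m inch '[[0,0,0,0,0,-0.08,1],[0,0,-0.1,0,0,-0.17,1],[0,0,-0.61,0.173,0.171,-0.18,1],[0,0,-0.61,0.173,0.171,-0.18,1],[0,0,-0.61,0.173,0.171,-0.18,1],[0,0,-0.61,0.173,0.171,-0.18,1],[0,0,-0.61,0.173,0.171,-0.18,1],[0,0,-0.61,0.173,0.171,-0.18,1],[0,0,-0.61,0.173,0.171,-0.18,1],[0,0,-0.61,0.173,0.171,-0.18,1]]'
python3 - <<'E'
from h import *
im,d=ctrl.get_image('wrist'); cv2.imwrite('pics/w4.png',im[:,:,::-1]); I=ctrl.camera_info('wrist')
for b,c,a in blobs(masks(im)['purple'],15000,190000): print(c.round(),a,rect(I,b,.025))
im,d=ctrl.get_image('top'); I=ctrl.camera_info('top')
E
python3 go.py .457 -.052 .04 85 .457 -.052 .009 85
```

```text
clock: 10.55
ee_pos: [0.4566, -0.0519, 0.0931]
tcp_rot: [0.0, 0.046, 0.999, 0.0]
force: [0.6, 0.1, 0.1]
width: 0.125
grasp_force: 58.9
[361. 214.] 41557 (array([ 0.45473627, -0.03051269]), (128.44122314453125, 164.96963500976562), 84.96663665771484)
t 10.65 p [ 0.4566 -0.0519  0.0931] psi 84.8 q6 -0.2 w 0.12 tilt 0.01
row turn -0.003 shift [-0.001 -0.     0.106] q6-> -0.03
row turn -0.003 shift [-0.001 -0.     0.168] q6-> -0.03
```

View pics/w4.png

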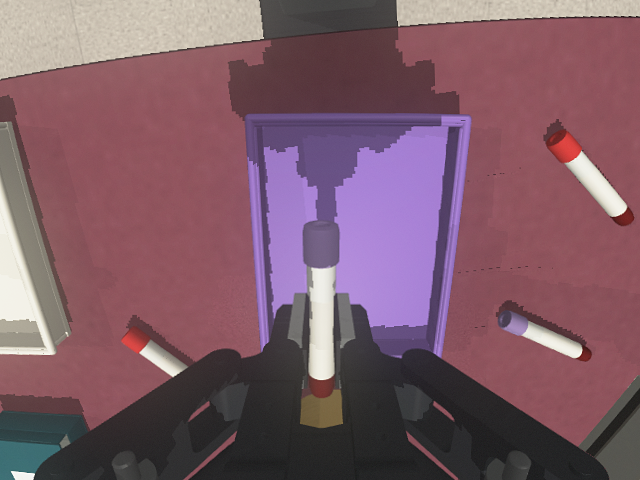

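The tube is held level along (321,300), in line with the purple tray, whose rim spans about (248,115)–(470,355). I'll lower it and let go.

```bash
python3 -m inch '[[0,0,0,0,0,0.06,1],[0,0,0,0,0,0.12,1],[0,0,0,0,0,0.155,1],[0,0,0,0,0,0.168,1],[0,0,0,0,0,0.168,1],[0,0,0,0,0,0.168,1],[0,0,0,0,0,0.169,0.75],[0,0,0,0,0,0.169,0.7],[0,0,0,0,0,0.169,0.7],[0,0,0,0,0,0.169,0.7]]'
python3 go.py .457 -.052 .07 85 .548 .118 .12 150  .548 .118 .05 150
```

```text
clock: 11.9
ee_pos: [0.4566, -0.0518, 0.0086]
tcp_rot: [0.0, 0.045, 0.999, 0.0]
force: [-0.1, 0.0, 0.6]
width: 0.3
grasp_force: 0.0
t 11.9 p [ 0.4566 -0.0518  0.0086] psi 84.8 q6 -0.2 w 0.3 tilt 0.01
row turn -0.002 shift [-0.001 -0.    -0.123] q6-> -0.03
row turn -0.724 shift [-0.151  0.355 -0.223] q6-> -0.84
row turn -0.724 shift [-0.151  0.355 -0.083] q6-> -0.84
```

```bash
python3 -m inch '[[0,0,0,0,0,-0.06,0.7],[0,0,0,0,0,-0.16,0.7],[0,0,-0.72,-0.15,0.355,-0.22,0.45],[0,0,-0.72,-0.15,0.355,-0.22,0.45],[0,0,-0.72,-0.15,0.355,-0.22,0.45],[0,0,-0.72,-0.15,0.355,-0.2,0.45],[0,0,-0.72,-0.15,0.355,-0.15,0.45],[0,0,-0.72,-0.15,0.355,-0.1,0.45],[0,0,-0.72,-0.15,0.355,-0.1,0.45],[0,0,-0.72,-0.15,0.355,-0.1,0.45]]'
python3 go.py .549 .119 .004 150
```

```text
clock: 13.15
ee_pos: [0.5478, 0.1181, 0.0593]
tcp_rot: [0.0, -0.496, 0.869, -0.0]
force: [0.0, -0.9, 0.1]
width: 0.551
grasp_force: 0.0
t 13.15 p [0.5478 0.1181 0.0593] psi 149.4 q6 -0.97 w 0.551 tilt 0.04
row turn -0.006 shift [-0.003 -0.001  0.111] q6-> -0.84
```

```bash
python3 -m inch '[[0,0,0,-0.003,0,0.06,0.45],[0,0,0,-0.003,0,0.1,0.45],[0,0,0,-0.003,0,0.111,0.45],[0,0,0,-0.003,0,0.111,0.45],[0,0,0,-0.003,0,0.111,1],[0,0,0,-0.003,0,0.111,1],[0,0,0,-0.003,0,0.111,1],[0,0,0,-0.003,0,0.111,1],[0,0,0,-0.003,0,0.111,1],[0,0,0,-0.003,0,0.111,1]]'
python3 go.py .549 .119 .1 150 .461 -.006 .09 85
```

```text
clock: 14.4
ee_pos: [0.549, 0.1195, 0.0042]
tcp_rot: [0.001, -0.497, 0.868, -0.0]
force: [-0.7, 0.1, 6.9]
width: 0.122
grasp_force: 59.6
t 14.4 p [0.549  0.1195 0.0042] psi 149.6 q6 -0.97 w 0.122 tilt 0.12
row turn -0.005 shift [ 0.001 -0.001 -0.192] q6-> -0.84
row turn 0.718 shift [ 0.305  0.025 -0.172] q6-> 0.07
```

```bash
python3 -m inch '[[0,0,0,0,0,-0.08,1],[0,0,0,0,0,-0.17,1],[0,0,0.72,0.305,0.025,-0.18,1],[0,0,0.72,0.305,0.025,-0.18,1],[0,0,0.72,0.305,0.025,-0.18,1],[0,0,0.72,0.305,0.025,-0.18,1],[0,0,0.72,0.305,0.025,-0.18,1],[0,0,0.72,0.305,0.025,-0.18,1],[0,0,0.72,0.305,0.025,-0.18,1],[0,0,0.72,0.305,0.025,-0.18,1]]'
python3 - <<'E'
from h import *
im,d=ctrl.get_image('wrist'); cv2.imwrite('pics/w5.png',im[:,:,::-1])
E
python3 go.py .461 -.006 .009 85
```

```text
clock: 15.65
ee_pos: [0.4602, -0.0057, 0.0931]
tcp_rot: [0.0, 0.044, 0.999, 0.0]
force: [0.1, 0.1, 0.1]
width: 0.123
grasp_force: 58.9
t 15.7 p [ 0.4602 -0.0057  0.0931] psi 84.9 q6 -0.1 w 0.123 tilt 0.01
row turn -0.001 shift [-0.002 -0.     0.168] q6-> 0.07
```

View pics/w5.png

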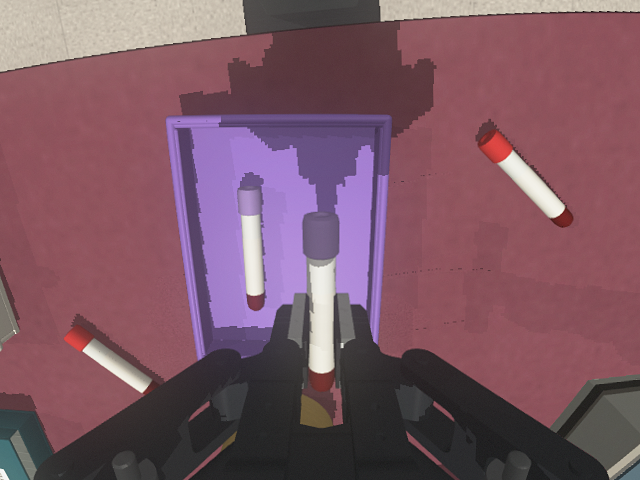

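The first tube lies flat in the tray at (252,245). The second is held beside it at (321,300), clear of both the tube and the wall.

```bash
python3 -m inch '[[0,0,0,0,0,0.06,1],[0,0,0,0,0,0.12,1],[0,0,0,0,0,0.155,1],[0,0,0,0,0,0.168,1],[0,0,0,0,0,0.168,1],[0,0,0,0,0,0.168,1],[0,0,0,0,0,0.169,0.75],[0,0,0,0,0,0.169,0.7],[0,0,0,0,0,0.169,0.7],[0,0,0,0,0,0.169,0.7]]'
python3 go.py .461 -.006 .12 85 .428 .136 .05 135
```

```text
clock: 16.95
ee_pos: [0.4602, -0.0058, 0.0086]
tcp_rot: [0.0, 0.045, 0.999, 0.0]
force: [-0.5, 1.0, 0.4]
width: 0.3
grasp_force: 0.0
t 16.95 p [ 0.4602 -0.0058  0.0086] psi 84.8 q6 -0.1 w 0.3 tilt 0.01
row turn -0.002 shift [-0.002 -0.    -0.223] q6-> 0.07
row turn -0.558 shift [ 0.09   0.277 -0.083] q6-> -0.48
```

```bash
python3 -m inch '[[0,0,0,0,0,-0.06,0.7],[0,0,0,0,0,-0.16,0.7],[0,0,-0.56,0.09,0.277,-0.2,0.45],[0,0,-0.56,0.09,0.277,-0.2,0.45],[0,0,-0.56,0.09,0.277,-0.18,0.45],[0,0,-0.56,0.09,0.277,-0.15,0.45],[0,0,-0.56,0.09,0.277,-0.12,0.45],[0,0,-0.56,0.09,0.277,-0.1,0.45],[0,0,-0.56,0.09,0.277,-0.1,0.45],[0,0,-0.56,0.09,0.277,-0.1,0.45]]'
python3 go.py .428 .136 .004 135
```

```text
clock: 18.2
ee_pos: [0.4283, 0.1361, 0.0589]
tcp_rot: [0.0, -0.384, 0.923, -0.0]
force: [-0.2, -1.0, 0.1]
width: 0.549
grasp_force: 0.0
t 18.2 p [0.4283 0.1361 0.0589] psi 135.1 q6 -0.66 w 0.549 tilt 0.03
row turn 0.001 shift [0.001 0.    0.11 ] q6-> -0.48
```

```bash
python3 -m inch '[[0,0,0,0,0,0.06,0.45],[0,0,0,0,0,0.1,0.45],[0,0,0,0,0,0.11,0.45],[0,0,0,0,0,0.11,0.45],[0,0,0,0,0,0.11,1],[0,0,0,0,0,0.11,1],[0,0,0,0,0,0.11,1],[0,0,0,0,0,0.11,1],[0,0,0,0,0,0.11,1],[0,0,0,0,0,0.11,1]]'
python3 go.py .46 .426 .09 89
```

```text
clock: 19.45
ee_pos: [0.4287, 0.1364, 0.0045]
tcp_rot: [0.001, -0.384, 0.923, -0.0]
force: [-0.5, -0.1, 6.0]
width: 0.122
grasp_force: 59.3
t 19.45 p [0.4287 0.1364 0.0045] psi 135.2 q6 -0.66 w 0.122 tilt 0.1
row turn 0.513 shift [-0.455  0.364 -0.171] q6-> 0.76
```

```bash
python3 -m inch '[[0,0,0,0,0,-0.08,1],[0,0,0,0,0,-0.17,1],[0,0,0.513,-0.455,0.364,-0.18,1],[0,0,0.513,-0.455,0.364,-0.18,1],[0,0,0.513,-0.455,0.364,-0.18,1],[0,0,0.513,-0.455,0.364,-0.18,1],[0,0,0.513,-0.455,0.364,-0.18,1],[0,0,0.513,-0.455,0.364,-0.18,1],[0,0,0.513,-0.455,0.364,-0.18,1],[0,0,0.513,-0.455,0.364,-0.18,1]]'
python3 - <<'E'
from h import *
for i in range(2): im,d=ctrl.get_image('wrist')
cv2.imwrite('pics/w6.png',im[:,:,::-1]); I=ctrl.camera_info('wrist')
for b,c,a in blobs(masks(im)['red'],15000,190000): print(c.round(),a,rect(I,b,.025))
E
python3 go.py .46 .426 .009 89
```

```text
clock: 20.7
ee_pos: [0.4589, 0.4245, 0.0936]
tcp_rot: [-0.0, 0.009, 1.0, -0.0]
force: [-0.4, -0.3, -0.7]
width: 0.125
grasp_force: 58.8
[283. 216.] 35535 (array([0.45659451, 0.40508301]), (128.1515350341797, 158.1542510986328), 89.0936050415039)
t 20.8 p [0.4592 0.4246 0.0939] psi 88.9 q6 0.64 w 0.121 tilt 0.0
row turn -0.001 shift [-0.001  0.003  0.17 ] q6-> 0.76
```

View pics/w6.png

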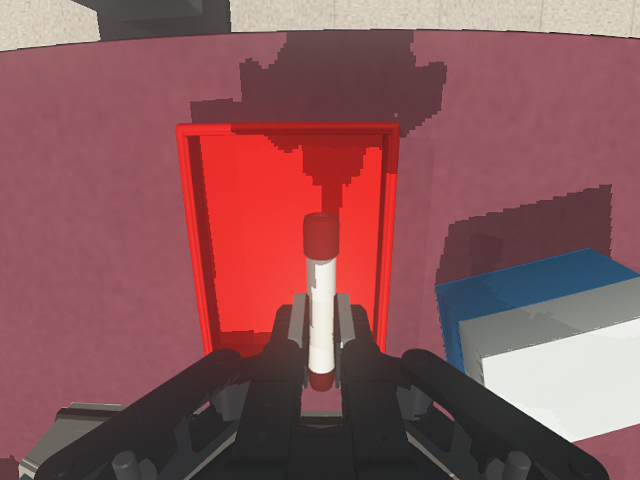

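The red-capped tube is level over the red tray, held at (321,300) between rims at 180 and 398. The tip box edge is at about (437,285), clear of the gripper.

```bash
python3 -m inch '[[0,0,0,0,0,0.06,1],[0,0,0,0,0,0.12,1],[0,0,0,0,0,0.155,1],[0,0,0,0,0,0.168,1],[0,0,0,0,0,0.168,1],[0,0,0,0,0,0.168,1],[0,0,0,0,0,0.169,0.75],[0,0,0,0,0,0.169,0.7],[0,0,0,0,0,0.169,0.7],[0,0,0,0,0,0.169,0.7]]'
python3 go.py .46 .426 .14 89 .548 -.18 .14 130
```

```text
clock: 22.05
ee_pos: [0.4591, 0.4259, 0.0091]
tcp_rot: [0.0, 0.008, 1.0, 0.0]
force: [-0.9, 0.4, 0.7]
width: 0.298
grasp_force: 0.0
t 22.05 p [0.4591 0.4259 0.0091] psi 89.0 q6 0.64 w 0.298 tilt 0.01
row turn 0.0 shift [-0.002  0.    -0.262] q6-> 0.76
row turn -0.455 shift [-0.198 -1.209 -0.262] q6-> -1.02
```

```bash
python3 -m inch '[[0,0,0,0,0,-0.06,0.7],[0,0,0,0,0,-0.16,0.7],[0,0,0,0,0,-0.26,0.7],[0,0,-0.45,-0.1,-0.75,-0.26,0.45],[0,0,-0.45,-0.1,-0.75,-0.26,0.45],[0,0,-0.45,-0.1,-0.75,-0.26,0.45],[0,0,-0.45,-0.1,-0.75,-0.26,0.45],[0,0,-0.45,-0.1,-0.75,-0.26,0.45],[0,0,-0.45,-0.1,-0.75,-0.26,0.45],[0,0,-0.45,-0.1,-0.75,-0.26,0.45]]'
python3 -c "
from h import *
for i in range(3): ctrl.get_image('top')"
python3 go.py .547 -.18 .14 130 .547 -.18 .06 130
```

```text
clock: 23.3
ee_pos: [0.5031, 0.0469, 0.1393]
tcp_rot: [0.0, -0.336, 0.942, -0.0]
force: [0.4, 1.0, 0.7]
width: 0.553
grasp_force: 0.0
t 23.45 p [0.5027 0.0501 0.1391] psi 129.5 q6 -0.75 w 0.553 tilt 0.04
row turn -0.006 shift [ 0.224 -0.412 -0.002] q6-> -1.02
row turn -0.006 shift [ 0.224 -0.412  0.158] q6-> -1.02
```

```bash
python3 -m inch '[[0,0,0,0.224,-0.412,0,0.45],[0,0,0,0.224,-0.412,0,0.45],[0,0,0,0.224,-0.412,0,0.45],[0,0,0,0.224,-0.412,0.05,0.45],[0,0,0,0.224,-0.412,0.05,0.45],[0,0,0,0.224,-0.412,0.05,0.45],[0,0,0,0.224,-0.412,0.05,0.45],[0,0,0,0.224,-0.412,0.05,0.45],[0,0,0,0.224,-0.412,0.05,0.45],[0,0,0,0.224,-0.412,0.05,0.45]]'
python3 - <<'E'
from h import *
im,d=ctrl.get_image('wrist'); cv2.imwrite('pics/w7.png',im[:,:,::-1]); I=ctrl.camera_info('wrist')
for b,c,a in blobs(masks(im)['white'],500,6000): print(c.round(),a,rect(I,b,.007))
E
python3 go.py .547 -.18 .004 130
```

```text
clock: 24.7
ee_pos: [0.5475, -0.1798, 0.1143]
tcp_rot: [0.0, -0.338, 0.941, -0.0]
force: [-0.1, -0.6, 0.8]
width: 0.552
grasp_force: 0.0
[ 43. 254.] 5974 (array([ 0.70296149, -0.33922308]), (45.339080810546875, 101.3903579711914), 85.98656463623047)
[322. 239.] 1213 (array([ 0.5493573 , -0.17731558]), (57.94522476196289, 11.822515487670898), 40.06111526489258)
[526. 255.] 1192 (array([ 0.4586748 , -0.04877922]), (13.601229667663574, 59.52375793457031), 83.6373291015625)
[562. 289.] 1065 (array([ 0.4582832 , -0.00102027]), (14.215553283691406, 60.09086990356445), 82.7430648803711)
t 24.75 p [ 0.5475 -0.1799  0.1143] psi 129.5 q6 -1.15 w 0.549 tilt 0.02
row turn -0.005 shift [0.001 0.001 0.221] q6-> -1.02
```

View pics/w7.png

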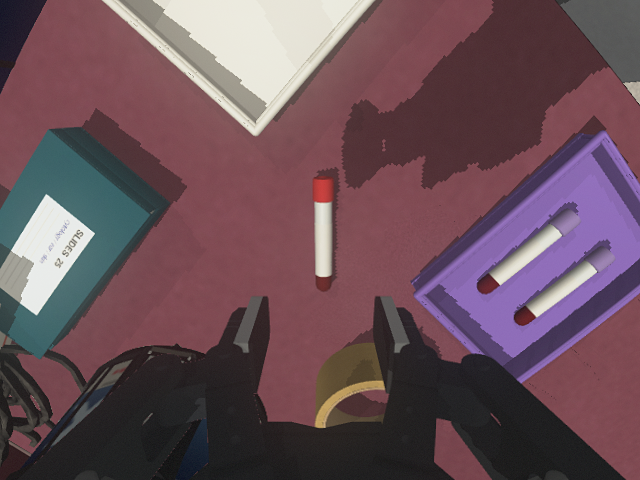

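Both purple-capped tubes lie flat side by side in the tray at (527,252) and (562,288). The last tube is straight ahead at (323,235), and the tape and slide box are clear.

```bash
python3 -m inch '[[0,0,0,0,0.002,0.1,0.45],[0,0,0,0,0.002,0.17,0.45],[0,0,0,0,0.002,0.21,0.45],[0,0,0,0,0.002,0.22,0.45],[0,0,0,0,0.002,0.22,0.45],[0,0,0,0,0.002,0.22,1],[0,0,0,0,0.002,0.22,1],[0,0,0,0,0.002,0.22,1],[0,0,0,0,0.002,0.22,1],[0,0,0,0,0.002,0.22,1]]'
python3 go.py .548 -.18 .14 130 .5 .1 .14 110
```

```text
clock: 26.0
ee_pos: [0.5477, -0.1797, 0.0053]
tcp_rot: [0.001, -0.338, 0.941, -0.001]
force: [-1.0, 0.0, 6.3]
width: 0.123
grasp_force: 59.5
t 26.0 p [ 0.5477 -0.1797  0.0053] psi 129.5 q6 -1.15 w 0.123 tilt 0.13
row turn -0.005 shift [-0.    -0.001 -0.269] q6-> -1.02
row turn 0.217 shift [-0.283  0.492 -0.27 ] q6-> -0.16
```

```bash
python3 -m inch '[[0,0,0,0,0,-0.08,1],[0,0,0,0,0,-0.18,1],[0,0,0,0,0,-0.27,1],[0,0,0.45,-0.283,0.492,-0.27,1],[0,0,0.45,-0.283,0.492,-0.27,1],[0,0,0.45,-0.283,0.492,-0.27,1],[0,0,0.45,-0.283,0.492,-0.27,1],[0,0,0.45,-0.283,0.492,-0.27,1],[0,0,0.45,-0.283,0.492,-0.27,1],[0,0,0.45,-0.283,0.492,-0.27,1]]'
python3 -c "
from h import *
for i in range(3): ctrl.get_image('top')"
python3 go.py .46 .379 .12 89
```

```text
clock: 27.25
ee_pos: [0.4995, 0.1004, 0.1392]
tcp_rot: [0.0, 0.008, 1.0, -0.0]
force: [-0.6, -0.5, 0.5]
width: 0.123
grasp_force: 58.8
t 27.4 p [0.4997 0.0993 0.139 ] psi 88.9 q6 0.06 w 0.12 tilt 0.01
row turn -0.001 shift [0.09  0.558 0.038] q6-> 0.7
```

```bash
python3 -m inch '[[0,0,0,0.09,0.558,0,1],[0,0,0,0.09,0.558,0,1],[0,0,0,0.09,0.558,0,1],[0,0,0,0.09,0.558,0.05,1],[0,0,0,0.09,0.558,0.09,1],[0,0,0,0.09,0.558,0.09,1],[0,0,0,0.09,0.558,0.09,1],[0,0,0,0.09,0.558,0.09,1],[0,0,0,0.09,0.558,0.09,1],[0,0,0,0.09,0.558,0.09,1]]'
python3 - <<'E'
from h import *
for i in range(2): im,d=ctrl.get_image('wrist')
cv2.imwrite('pics/w8.png',im[:,:,::-1])
E
python3 go.py .46 .379 .0105 89
```

```text
clock: 28.65
ee_pos: [0.4597, 0.3797, 0.0948]
tcp_rot: [0.0, 0.009, 1.0, 0.0]
force: [0.2, -0.3, 0.4]
width: 0.123
grasp_force: 58.9
t 28.75 p [0.4594 0.38   0.0945] psi 89.0 q6 0.57 w 0.117 tilt 0.04
row turn 0.0 shift [-0.001 -0.002  0.168] q6-> 0.7
```

View pics/w8.png

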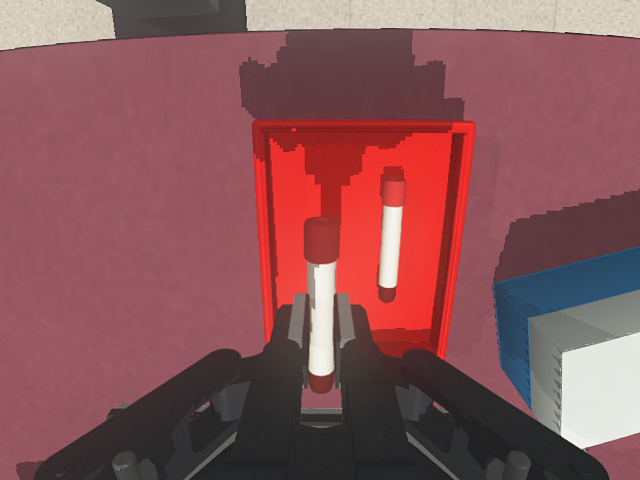

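The first red-capped tube lies flat at (391,240). The second is held level beside it at (321,300), clear of both the tube and the wall.

```bash
python3 -m inch '[[0,0,0,0,0,0.06,1],[0,0,0,0,0,0.12,1],[0,0,0,0,0,0.155,1],[0,0,0,0,0,0.168,1],[0,0,0,0,0,0.169,1],[0,0,0,0,0,0.169,1],[0,0,0,0,0,0.169,0.75],[0,0,0,0,0,0.169,0.7],[0,0,0,0,0,0.169,0.7],[0,0,0,0,0,0.169,0.7]]'
python3 -m inch '[[0,0,0,0,0,-0.06,0.7],[0,0,0,0,0,-0.16,0.7],[0,0,0,0,0,-0.26,0.7],[0,0,0,0,-0.1,-0.36,0.7],[0,0,0,0,-0.2,-0.4,0.7],[0,0,0,0,-0.25,-0.4,0.7],[0,0,0,0,-0.25,-0.4,0.7],[0,0,0,0,-0.25,-0.4,0.7],[0,0,0,0,-0.25,-0.4,0.7],[0,0,0,0,-0.25,-0.4,0.7]]'
python3 - <<'E'
from h import *
im,d=ctrl.get_image('wrist'); im2,d=ctrl.get_image('top')
cv2.imwrite('pics/end.png',np.hstack([cv2.resize(im,(400,300)),im2[190:340,120:520][:, :]if 0 else cv2.resize(im2[180:330,120:540],(400,300))])[:,:,::-1])
E
```

```text
clock: 30.0
ee_pos: [0.4591, 0.3803, 0.0096]
tcp_rot: [0.0, 0.008, 1.0, 0.0]
force: [0.3, 0.4, 0.1]
width: 0.301
grasp_force: 0.0
clock: 31.25
ee_pos: [0.4567, 0.256, 0.2091]
tcp_rot: [-0.0, 0.008, 1.0, -0.0]
force: [-0.3, -1.2, -0.6]
width: 0.3
grasp_force: 0.0
```

View pics/end.png

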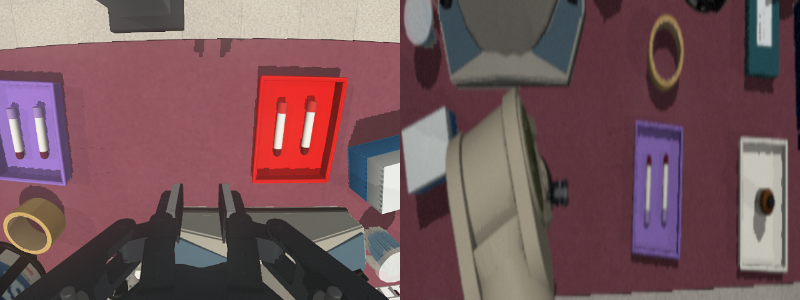

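All four tubes lie flat in their trays: purple at (15,130) and (41,130), red at (280,128) and (308,125) in the left half. The bottle stands in the white tray at (767,202), and the tape and tip box haven't moved.

```bash
python3 -c "
from cell import ctrl
print(ctrl.sign_off())"
```

```text
the job is handed in; nothing more can be done
None
```

I handed the job in after about 31 s: in the last pictures both purple-capped and both red-capped tubes lie flat side by side in their trays, the bottle stands in the white tray, and the tape roll and tip box look unmoved (no verdict was returned).

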